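# Load a culture dish into a light-box viewer and shut the amber filter

## Task

Slide the covered culture dish with the red gel off the viewer's loading shelf, over the raised lip and against the sprung blue pad until its back edge clears the lip, then ease it down so that it stays lying flat on the floor of the pocket when you let go. Then slide the amber cover fully shut over it. The dish is thin plastic: never push it with more than 20 N, tip it up or force the cover against it, and leave the things around in their places.

Things in the scene. Friction and masses are not known exactly. Their poses are not given: they have to be found in the camera images.
- dish: Round covered culture dish with red gel, lid fixed on, flat on the viewer's loading shelf. Origin: centre of its underside, z up. 15 high; lid 90 in diameter from 3 above the underside up, base below it 86. About 40 g; too wide to grip across. Cracks if pushed with over 20 N. Once it is pressed against pad or lip, friction holds it up and it sinks or rises with the fingers that push it.
- viewer: Fixed white light box, 355 x 150. Origin: on the worktop under the pocket's middle; +x is the way the dish is pushed, z up. Loading shelf at x -185 to -70, top 13 high, fences (y +-67) 16.5 high. Between side rails (inner faces y +-64, top 24) lies the dark insert with lip, pocket and pad, screwed down through slots: it stands up to 10 mm either way along x from the places given here, unmeasured.
- lip (a point): Inner top edge of the lip at its middle, if the insert stood at mid-slot (truly up to 10 either way along viewer x). Lip and deck beside the pocket: top 16 high, 3 above the shelf (ramp from 17 to 5 before this point) and 6.5 above the white pocket floor (9.5 high). The lip's inner face is an upright hollow arc, radius 48.5; a seated dish lies against it, dish origin 45 past it in +x.
- pad_face (a point): Middle of the free pad's face, 87 past the lip (moves with the insert), so the dish drops only once it has pressed the pad back 3 mm. Face 46 wide, 11 to 24 high. Spring: 3 N at first touch, +1 N per mm: 6 N when the dish just clears the lip, 8.5 N at the hard stop 5.5 back. Guide cheeks, 23 high, 2 mm each side of the dish (y +-47) from 39 past the lip on, flared from 19.
- cover (a joint): Amber filter cover on the viewer's rails, slides along viewer -x: 0 parked clear of the pocket, 0.113 m fully shut over it (end stop). Sliding friction about 1.5 N; it stays where left. Plate 110 long in x, 146 wide, underside 30 and top 34 above the worktop: a seated dish (top 24.5) passes under it, one still on the lip does not.
- fin (a point): Middle of the black fin on the cover, by which it is pushed or pinched; moves with the cover. Fin 10 thick along viewer x, 50 along viewer y, from 34 to 52 above the worktop; this point is 43 high.
- counter: Bystander: round chromed tally counter, 54 x 80 x 26, on the worktop on the robot's side of the viewer. Origin: centre of its underside. Leave it alone.
- marker: Bystander: black marker lying on the worktop on the robot's side of the viewer, 15 x 128 x 17. Origin: centre of its underside, long axis y. Leave it alone.
- spare_dish: Bystander: second covered dish, tan gel, 90 diameter, 15 high, flat on the worktop to the right. Origin: centre of its underside. Leave it alone.
- stain: Bystander: red-capped stain bottle, 39 diameter, 110 high, standing beyond the viewer. Origin: centre of its underside. Leave it alone.
There are look-alikes about, which are no part of the job. What is shaped like the dish but green is not meant.

How it is judged:
On the way:
1. the dish lies flat in the pocket behind the lip, let go, while the cover is still open (z of dish in the frame of viewer between 0.007 and 0.0106 m and angle between dish's own z axis and vertical below 0.02 rad and x of dish in the frame of viewer between -0.014 and 0.014 m and y of dish in the frame of viewer between -0.006 and 0.006 m and contact force between dish and the fingers below 0.1 N and value of joint cover below 0.05 m), for 0.3 s.
At the end, for the whole second after the job is handed in: The dish lies flat (within 1.1 degrees) and at rest on the pocket floor behind the lip (underside less than 10.6 mm above the worktop; 9.5 is right down), let go, and the amber cover is shut to within 3 mm of its end stop (z of dish in the frame of viewer between 0.007 and 0.0106 m and angle between dish's own z axis and vertical below 0.02 rad and x of dish in the frame of viewer between -0.014 and 0.014 m and y of dish in the frame of viewer between -0.006 and 0.006 m and contact force between dish and the fingers below 0.1 N and value of joint cover above 0.11 m and linear speed of dish below 0.01 m/s); the robot touches nothing.
It fails at once if the dish is pushed or pressed with more than 20 N (contact force between dish and the fingers above 20 N or contact force between dish and the arm above 20 N).
It fails at once if the cover is forced against the dish (over 5 N) (contact force between cover and dish above 5 N).
It fails at once if the dish is tipped up by more than 20 degrees (angle between dish's own z axis and vertical above 0.35 rad).
It fails at once if the tally counter, the marker, the spare dish or the stain bottle is moved by more than 20 mm (distance of any of counter, marker, spare_dish, stain from where it was at the start of the episode above 0.02 m).
It also fails if it takes over 48 s, if anything falls off the work surface, if the arm or the gripper's body presses on something with over 40 N, if the wrist force passes 120 N, or if a joint passes its speed limit or range.

## Robot

A 6-joint arm with a two-finger parallel gripper is mounted at the origin on a cart in front of the work surface, level with it; the furniture and walls round the work are solid. World frame = base frame: x ahead of the robot, y to its left, z up, the work surface at z = 0. Lengths are in m, angles in rad, forces in N, time in s.
With the tool pointing down it reaches from about 0.275 to 0.875 m from the base axis. Payload 12.5 kg.
Tool frame: the origin (TCP) lies between the finger pads; the fingertips stand 11 mm ahead of it and the grasp point (between the pads) lies 8 mm behind it; y points along the fingers, x is the direction in which the jaws open and shut, and the axes are right-handed (so a half turn about y gives the same grasp; the last joint's range is limited). The gripper opens to 85 mm and grips with 20 to 120 N. Pads are 22 mm wide; open, the fingers measure 114 mm over their backs; the gripper's body (76 mm by 85 mm) begins 54 mm behind the grasp point. The pads swing forward as they close: fully open they stand 13 mm farther back than shut.
Start: joints at [-1.268, 0.351, 1.652, -0, 1.139, -0.085], TCP at [0.208, -0.509, 0.242] pointing down, gripper open.
Joint ranges: [-2.75, 2.75], [-0.79, 2.1], [0.01, 2.65], [-1.57, 4.71], [0.07, 3.14], [-2.87, 2.87]. Speed limits (rad/s): [2.22, 2.22, 2.79, 3.14, 3.14, 3.14].

## Interface

Orientations are given as a rotation vector (axis times angle).
In Python, from workcell import goto, move_linear, goto_joints, command_gripper, sleep, inverse_kinematics, observe, snapshot, PlanningError, finish_job, find_in gives the robot as it stands. Calls block until the motion is done:
- goto(position, orientation): joint-space move of the TCP to a pose.
- move_linear(position, feed=0.15, orientation=None, guard=None): straight line of the TCP; orientation=None keeps the orientation; feed is the mean speed in m/s. With guard (N) it stops when the force on the tool has changed by that much, and returns True; else False.
- goto_joints(angles): joint-space move.
- command_gripper(opening, force=None): opening from 0.0 (shut) to 1.0 (fully open); force is the grip in N (None keeps the last); returns when the fingers have stopped.
- sleep(seconds).
- inverse_kinematics(position, orientation): joint angles nearest the present ones, or None.
- observe(): the state.
- snapshot(name): name is "scene" or "top" or "wrist"; returns a dict with "color" (420x560x3 uint8, red, green, blue), "mtx" (3x3 intrinsics, pixels), "eye" and "rotation" of the camera in the world; the wrist camera has in their place "tool_from_camera" (4x4, takes a point from camera to tool coordinates, whose origin is the TCP and whose axes are the tool frame's). Camera axes: x right, y down, z forward; pixel columns grow to the right and rows downward; lengths in m; the calibration is good to about 2 mm. The wrist camera is an equidistant fisheye: a pixel r from the principal point sees the ray r / f radians off the axis. A picture is of the moment at which its call begins: read the wrist's pose just before it. There is no depth.
A pose or a line that the arm cannot do raises PlanningError and nothing moves.
- finish_job(): hands the job in, once; it reports no verdict.
Trained networks look in the newest picture that a camera, given by its name, has taken for a name from the list of things; names that differ only in an ending like _2 or _b are one class to them, and where a whole thing is asked for, a point or a joint stands for the part that bears it (a point fixed in the world has none). Each returns a list of dicts, best first, with "conf" (0 to 1); they miss things now and then, are a little off and sometimes report something else, mostly with a low value. They report only what shows in the picture. A call takes as long as a camera call. They do not tell look-alikes from the thing itself.
- find_in(camera, target): "pixel" ([row, column] in pixels, amid what is visible of it).
The state is a dict: "t": time; "joint_pos": joint angles; "qd": joint speeds; "joint_efforts": joint torques, N m; "eef_pos": TCP position; "orientation": TCP orientation; "contact_force": force on the tool from outside, world axes, zero at the start; "wrist_torque": the same for the moment, N m; "gripper_width": opening from 0.0 (shut) to 1.0 (fully open).
Only numpy, scipy, OpenCV 4.12 (cv2) and the standard library are available. Lean on these libraries where they do the work, as an engineer would, in place of code of your own. Each camera call takes 0.05 s, during which the arm holds its last target.

## Working session

There is one attempt and no reset: what is moved stays moved. The work goes in short steps, each a Python script; the robot and the scene stay as the last script left them, time stands still between calls to the robot, and variables do not carry over. Pictures are saved under pics/ and viewed, and the job is handed in when it is done.

```bash
ls; mkdir -p pics
cat > h.py <<'E'
import numpy as np, cv2
from workcell import *
from scipy.spatial.transform import Rotation as R
def save(s,name,scale=1.0,crop=None):
    im=s["color"][:,:,::-1]
    if crop: r0,r1,c0,c1=crop; im=im[r0:r1,c0:c1]
    if scale!=1: im=cv2.resize(im,None,fx=scale,fy=scale,interpolation=cv2.INTER_CUBIC)
    cv2.imwrite("pics/"+name+".png",im)
def px2w(s,px,z):
    K=np.array(s["mtx"]);r=np.linalg.inv(K)@[px[1],px[0],1]
    d=np.array(s["rotation"])@r; e=np.array(s["eye"])
    return e+d*(z-e[2])/d[2]
def w2px(s,p):
    q=np.array(s["rotation"]).T@(np.array(p)-np.array(s["eye"])); u=np.array(s["mtx"])@q
    return np.array([u[1]/u[2],u[0]/u[2]])
E
python3 - <<'E'
from h import *
o=observe();print(o)
for c in("scene","top"):
    s=snapshot(c);save(s,c+"0",1.4);print(c,s["eye"],s["rotation"],s["mtx"])
    for t in("dish","viewer","cover","fin","pad_face","counter","marker","stain","lip"):
        try:print(t,[(d["conf"],d["pixel"]) for d in find_in(c,t)])
        except Exception as e:print(t,e)
E
```

```text
pics
{'t': 0.0, 'joint_pos': array([-1.26760760e+00,  3.51236398e-01,  1.65241721e+00, -2.53366780e-05,
        1.13906507e+00, -8.46147435e-02]), 'qd': array([-0.0007896 , -0.00023496, -0.00039111, -0.00051055,  0.00058158,
        0.00061785]), 'joint_efforts': array([ 1.24594513e-03, -5.06096828e+01, -2.91400677e+01, -6.35579227e-05,
        4.63799472e-03, -6.25633433e-06]), 'eef_pos': array([ 0.20790471, -0.50886028,  0.24176093]), 'orientation': array([-1.36737026,  0.919602  , -0.9181309 ]), 'contact_force': array([ 5.07344703e-01, -3.24709559e-04, -9.52366116e-01]), 'wrist_torque': array([-0.03614642, -0.02588273, -0.01032279]), 'gripper_width': 0.9992705586652322}
scene [ 0.37046235 -0.72415874  0.60145682] [-2.13140694  0.21679934 -0.14985807] [[476.97079446   0.         281.49625331]
 [  0.         476.97079446 215.9414343 ]
 [  0.           0.           1.        ]]
dish [(0.89, [174.4, 288.8]), (0.81, [198.9, 281.7]), (0.18, [251.5, 303.2])]
viewer [(0.97, [253.8, 303.2])]
cover [(0.88, [257.6, 306.8])]
fin [(0.73, [257.0, 305.8]), (0.6, [336.8, 220.1])]
pad_face [(0.9, [253.2, 304.0])]
counter [(0.63, [252.7, 201.3])]
marker [(0.81, [219.8, 185.9])]
stain [(0.72, [202.3, 370.5])]
lip [(0.72, [251.1, 303.7]), (0.59, [254.6, 203.2])]
top [0.43781157 0.12383123 1.1317707 ] [-2.13999717  2.20124013 -0.15763624] [[420.27058619   0.         279.05168139]
 [  0.         420.27058619 207.64040626]
 [  0.           0.           1.        ]]
dish [(0.85, [201.5, 223.6]), (0.67, [181.2, 172.4])]
viewer [(0.74, [196.9, 295.7])]
cover [(0.89, [198.9, 316.5])]
fin [(0.73, [195.2, 315.6]), (0.21, [129.5, 264.9])]
pad_face [(0.6, [196.1, 293.5])]
counter [(0.63, [275.4, 291.9])]
marker [(0.78, [290.0, 241.6])]
stain [(0.89, [126.6, 264.9]), (0.44, [196.8, 289.8])]
lip [(0.55, [200.7, 292.5])]
```

View pictures.

View pics/scene0.png

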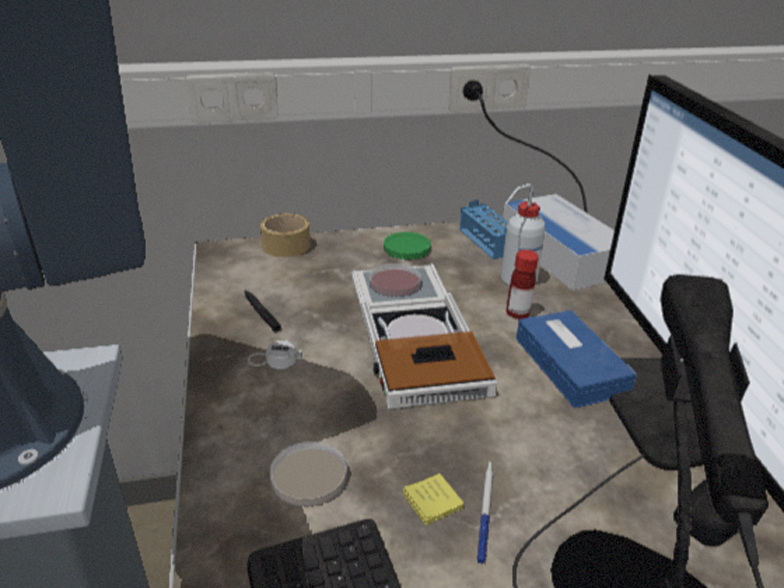

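View pics/top0.png

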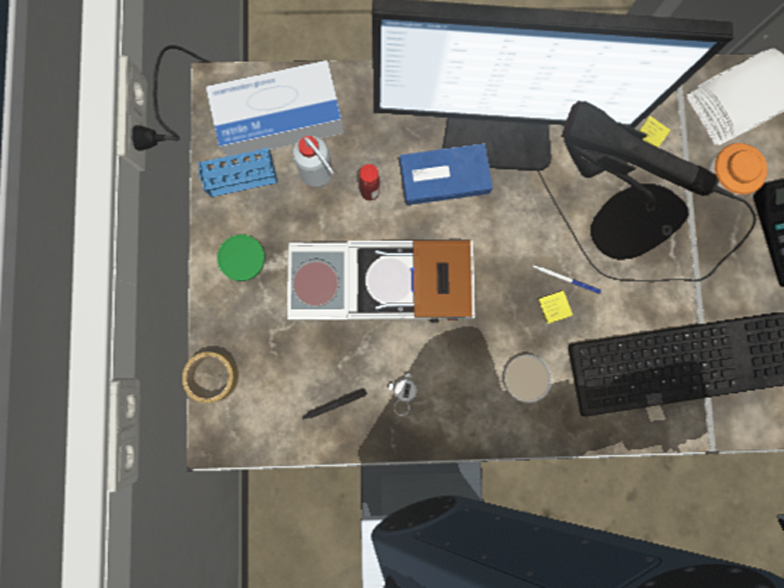

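```bash
sed -i 's/np.array(s\["rotation"\])/R.from_rotvec(s["rotation"]).as_matrix()/' h.py
python3 - <<'E'
from h import *
s=snapshot("top");save(s,"top1",4.5,(160,240,195,350))
print(w2px(s,px2w(s,(200,224),.02)))
for n,p,z in [("dish",(201.5,223.6),.028),("green",(181,172),.015),("fin",(198,316),.052),("counter",(277,288),.02),("marker",(289,239),.015),("spare",(269,376),.015),("stain",(126,265),.08),("cFL",(173,207),.02),("cBL",(228,206),.02),("cTR",(172,338),.034),("cBR",(227.5,337.5),.034)]: print(n,px2w(s,p,z).round(4))
t=snapshot("scene");save(t,"scene1",4,(180,300,240,370))
E
```

```text
[200. 224.]
dish [0.5911 0.2405 0.028 ]
green [0.6521 0.3791 0.015 ]
fin [ 0.5906 -0.0017  0.052 ]
counter [0.3886 0.0763 0.02  ]
marker [0.3614 0.205  0.015 ]
spare [ 0.4022 -0.1574  0.015 ]
stain [0.7777 0.1258 0.08  ]
cFL [0.6705 0.2847 0.02  ]
cBL [0.5229 0.2887 0.02  ]
cTR [ 0.6617 -0.0654  0.034 ]
cBR [ 0.5135 -0.0572  0.034 ]
```

View pics/top1.png

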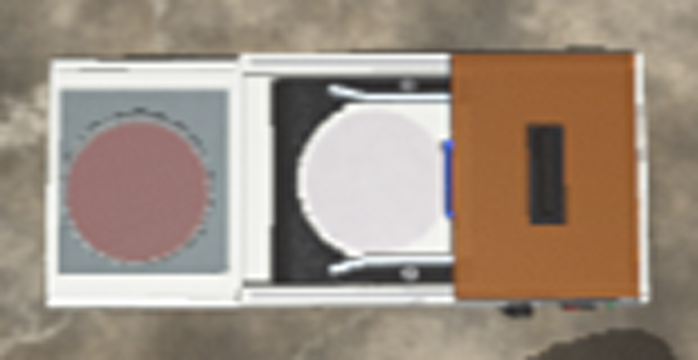

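View pics/scene1.png

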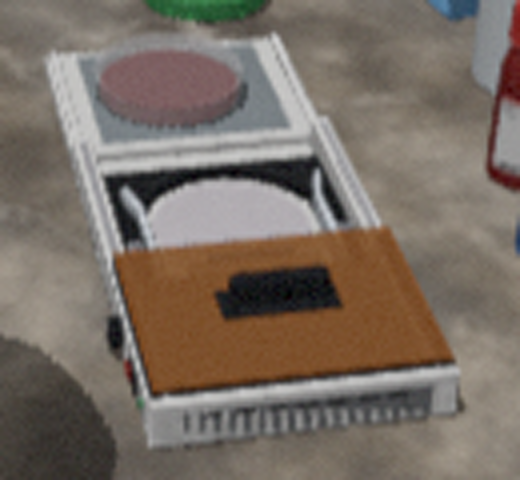

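The dish candidates in the top picture are red (201,224) on the viewer's shelf, green (181,172) and tan (269,376). The enlarged crop shows the red gel dish on the shelf, so red is the one meant. The viewer's +x points roughly along world -y. I'll refine the poses with the wrist camera.

```bash
cat >> h.py <<'E'
def ori(th,flip=1):
    # tool y down, tool x along world dir angle th
    x=np.array([np.cos(th),np.sin(th),0])*flip; y=np.array([0,0,-1.]); z=np.cross(x,y)
    return R.from_matrix(np.c_[x,y,z]).as_rotvec()
def wpx2w(s,px,z,o):
    K=np.array(s["mtx"]);f=K[0,0];dx=(px[1]-K[0,2]);dy=(px[0]-K[1,2]);r=np.hypot(dx,dy);a=r/f
    d=np.array([np.sin(a)*dx/r,np.sin(a)*dy/r,np.cos(a)]) if r>0 else np.array([0,0,1.])
    T=np.array(s["tool_from_camera"]);Rw=R.from_rotvec(o["orientation"]).as_matrix()
    e=Rw@T[:3,3]+o["eef_pos"]; d=Rw@T[:3,:3]@d
    return e+d*(z-e[2])/d[2]
E
python3 - <<'E'
from h import *
for th in(0,-.03):
  for fl in(1,-1):
    q=inverse_kinematics([.59,.11,.26],ori(th,fl)); print(th,fl,q)
q=inverse_kinematics([.52,.13,.27],ori(-.03,1)) 
a=[(np.abs(inverse_kinematics([.59,.11,.26],ori(-.03,f))-observe()["joint_pos"]).max(),f) for f in(1,-1) if inverse_kinematics([.59,.11,.26],ori(-.03,f)) is not None]
f=min(a)[1];print(a)
s=snapshot("wrist");print(s["tool_from_camera"],s["mtx"])
goto([.59,.12,.25],ori(-.03,f));o=observe();print(o["t"],o["eef_pos"],o["orientation"],o["contact_force"])
s=snapshot("wrist");save(s,"w1",1.4)
for t in("dish","fin","pad_face","lip","cover"):print(t,[(d["conf"],d["pixel"]) for d in find_in("wrist",t)])
E
```

```text
0 1 [0.1067682  0.42560289 1.49588529 0.         1.22010447 0.1067682 ]
0 -1 None
-0.03 1 [ 1.06768201e-01  4.25602889e-01  1.49588529e+00 -4.44089210e-16
  1.22010447e+00  1.36768201e-01]
-0.03 -1 None
[(np.float64(1.3743691606456279), 1)]
[[ 9.99999792e-01  2.65439573e-04  5.88118123e-04 -8.77005683e-04]
 [-4.82272692e-04 -2.98053071e-01  9.54549179e-01 -1.30939410e-01]
 [ 4.28665539e-04 -9.54549264e-01 -2.98052881e-01  7.56189553e-02]
 [ 0.00000000e+00  0.00000000e+00  0.00000000e+00  1.00000000e+00]] [[325.1922621    0.         283.72872848]
 [  0.         325.1922621  207.96435209]
 [  0.           0.           1.        ]]
3.75 [0.59010154 0.11922888 0.24998769] [-1.5707776   0.02452889 -0.02444508] [-0.03671923 -0.70126164  0.54510481]
dish [(0.7, [170.7, 453.2]), (0.57, [71.3, 283.4])]
fin [(0.92, [274.6, 288.9])]
pad_face [(0.88, [140.5, 291.2])]
lip [(0.7, [138.5, 295.8])]
cover [(0.81, [275.1, 286.3])]
```

View pics/w1.png

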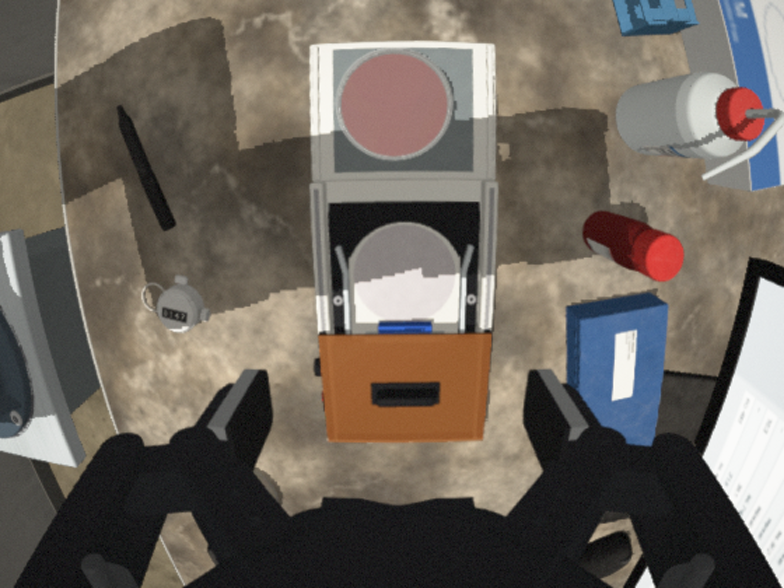

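The wrist view (1.4x scale) shows the dish at about (105,393), the lip and pocket at (225–330,405), the blue pad at (327,405) and the fin at (393,405). I'll enlarge it to measure edges.

```bash
python3 - <<'E'
import cv2
im=cv2.imread("pics/w1.png")
im=cv2.resize(im,(560,420),interpolation=cv2.INTER_AREA)
E
python3 - <<'E'
from h import *
s=snapshot("wrist");o=observe();np.save("w1.npy",{"s":s,"o":o},allow_pickle=True)
save(s,"w1a",5,(25,135,215,365));save(s,"w1b",5,(120,240,215,365))
E
```

```text
(no output)
```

View pics/w1a.png

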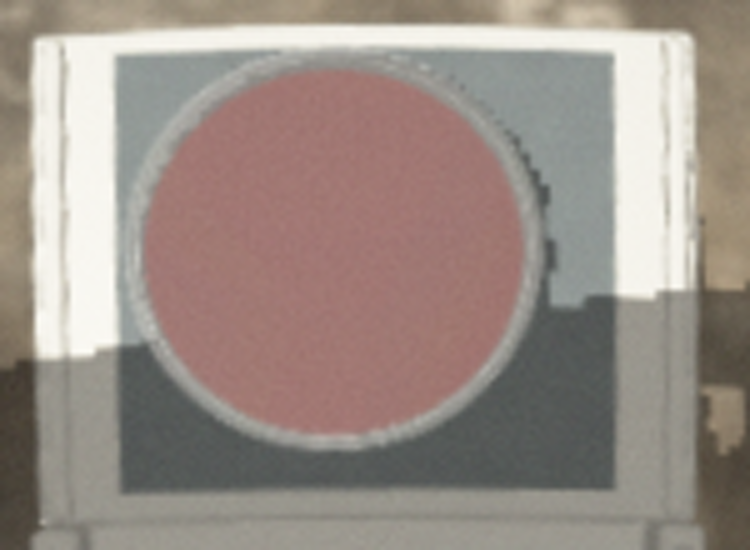

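View pics/w1b.png

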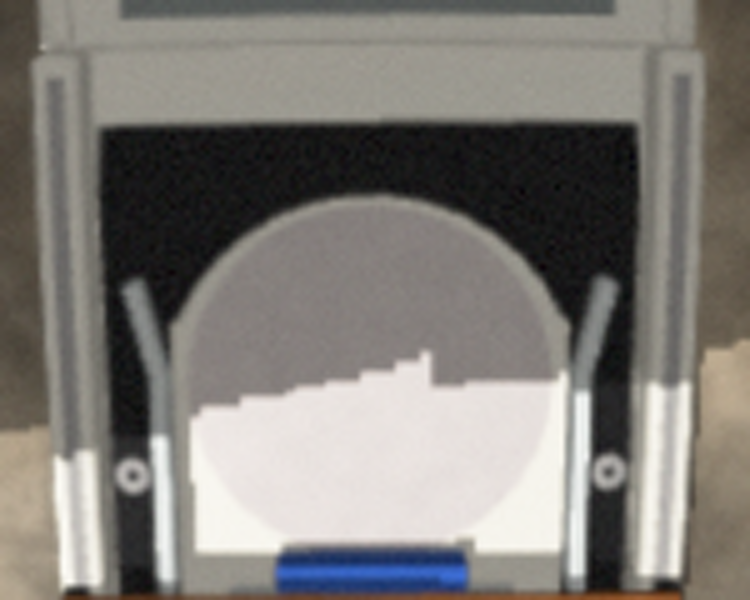

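Run:
```python
from h import *
d=np.load("w1.npy",allow_pickle=True).item();s=d["s"];o=d["o"]
A=lambda u,v,z:wpx2w(s,((v+.5)/5-.5+25,(u+.5)/5-.5+215),z,o)
B=lambda u,v,z:wpx2w(s,((v+.5)/5-.5+120,(u+.5)/5-.5+215),z,o)
P=lambda n,p:print(n,p.round(4))
P("backL",A(35,37,.0165));P("backR",A(692,37,.0165));P("frL",A(42,518,.0165));P("frR",A(695,518,.0165))
P("greyTL",A(116,54,.013));P("greyTR",A(613,54,.013));P("greyBL",A(121,490,.013));P("greyBR",A(613,488,.013))
P("dishL",A(127,250,.028));P("dishR",A(546,250,.028));P("dishT",A(336,49,.028));P("dishB",A(336,450,.028))
P("gelL",A(144,250,.025));P("gelR",A(526,250,.025));P("gelT",A(336,68,.025));P("gelB",A(336,435,.025))
P("lip",B(372,194,.016));P("darkTL",B(100,127,.016));P("darkTR",B(636,123,.016))
P("cheekL",B(134,280,.023));P("cheekR",B(606,278,.023));P("cheekLi",B(176,480,.023));P("cheekRi",B(571,480,.023))
P("arcL",B(172,325,.016));P("arcR",B(570,325,.016))
P("floorL",B(196,552,.0095));P("floorR",B(562,550,.0095))
P("padTL",B(280,550,.024));P("padTR",B(467,546,.024));P("padBL",B(278,590,.024))
P("railTL",B(33,62,.024));P("railTR",B(703,58,.024));P("railBL",B(62,585,.024));P("railBR",B(684,583,.024))
P("fin",wpx2w(s,(274.6,288.9),.05,o))
f=lambda x,y,z:wpx2w(s,((y+.5)/1.4-.5,(x+.5)/1.4-.5),z,o)
P("finTL",f(371,382,.052));P("finTR",f(440,381,.052));P("finBL",f(371,405,.052));P("finBR",f(440,404,.052))
P("covTL",f(318,333,.034));P("covTR",f(492,334,.034));P("covBL",f(330,439,.034));P("covBR",f(484,438,.034))
```

```text
backL [0.5252 0.2895 0.0165]
backR [0.6714 0.2857 0.0165]
frL [0.5227 0.1786 0.0165]
frR [0.6697 0.1745 0.0165]
greyTL [0.5429 0.2846 0.013 ]
greyTR [0.6539 0.2817 0.013 ]
greyBL [0.5405 0.1838 0.013 ]
greyBR [0.6515 0.1812 0.013 ]
dishL [0.546  0.2367 0.028 ]
dishR [0.6354 0.2339 0.028 ]
dishT [0.592  0.2795 0.028 ]
dishB [0.5893 0.191  0.028 ]
gelL [0.5493 0.2368 0.025 ]
gelR [0.6314 0.2342 0.025 ]
gelT [0.5918 0.2758 0.025 ]
gelB [0.5894 0.1942 0.025 ]
lip [0.5958 0.141  0.016 ]
darkTL [0.5349 0.1587 0.016 ]
darkTR [0.6562 0.1562 0.016 ]
cheekL [0.5416 0.1244 0.023 ]
cheekR [0.6482 0.1218 0.023 ]
cheekLi [0.5484 0.0765 0.023 ]
cheekRi [0.6406 0.0738 0.023 ]
arcL [0.5488 0.112  0.016 ]
arcR [0.641  0.1093 0.016 ]
floorL [0.5505 0.0532 0.0095]
floorR [0.6405 0.051  0.0095]
padTL [0.572  0.0588 0.024 ]
padTR [0.616  0.0585 0.024 ]
padBL [0.5711 0.0486 0.024 ]
railTL [0.5219 0.1748 0.024 ]
railTR [0.6699 0.1716 0.024 ]
railBL [0.5192 0.0511 0.024 ]
railBR [0.6685 0.047  0.024 ]
fin [0.592  0.0122 0.05  ]
finTL [0.5645 0.0166 0.052 ]
finTR [0.6211 0.0157 0.052 ]
finBL [ 0.5633 -0.0057  0.052 ]
finBR [ 0.6213 -0.0066  0.052 ]
covTL [0.5211 0.0538 0.034 ]
covTR [0.6664 0.0484 0.034 ]
covBL [ 0.5211 -0.0542  0.034 ]
covBR [ 0.6651 -0.0582  0.034 ]
```

```bash
cat >> h.py <<'E'
TH=-0.022; O=ori(TH)
def cl(y): return 0.5958+0.0215*(y-0.1415)
E
python3 - <<'E'
from h import *
goto([.585,.318,.11],O)
command_gripper(0.42,20)
o=observe();print(o["t"],o["gripper_width"],o["contact_force"])
s=snapshot("wrist");save(s,"w2",1.4)
move_linear([.585,.318,.045],feed=.1);print(observe()["contact_force"])
print(move_linear([.585,.318,.0],feed=.015,guard=3))
o=observe();print(o["t"],o["eef_pos"],o["contact_force"])
move_linear([.585,.318,.06],feed=.1);o=observe();print(o["t"],o["eef_pos"],o["contact_force"])
E
```

```text
5.5917 0.41856180879850025 [-0.85022424 -0.18538375 -0.54866651]
[0.3245002  0.58583443 0.20870587]
True
8.5083 [0.58503222 0.31802255 0.01007898] [-1.17362396 -1.46512092  5.05339519]
9.1667 [0.58483883 0.31790948 0.05998022] [ 1.30788905 -0.53968109 -0.13029054]
```

View pics/w2.png

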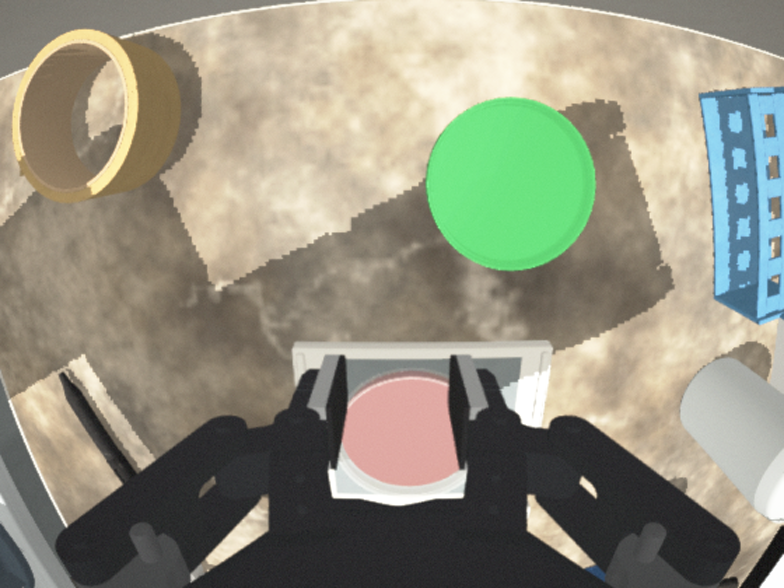

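Run:
```python
from h import *
def st(n):
    o=observe();print(n,round(o["t"],2),o["eef_pos"].round(4),o["contact_force"].round(2))
move_linear([.5907,.304,.030],feed=.1);st("a")
print(move_linear([.5907,.286,.030],feed=.04,guard=6));st("b")
print(move_linear([cl(.252),.252,.030],feed=.05,guard=6));st("c")
print(move_linear([cl(.236),.236,.0335],feed=.04,guard=6));st("d")
s=snapshot("wrist");save(s,"w3",1.4);s=snapshot("scene");save(s,"s3",4,(180,300,240,370))
```

```text
a 9.65 [0.5905 0.3035 0.0291] [0.64 0.73 0.12]
False
b 10.25 [0.5908 0.2859 0.0302] [0.27 0.   0.54]
False
c 11.1 [0.5981 0.2521 0.03  ] [ 0.54 -0.11  0.42]
False
d 11.66 [0.5979 0.2358 0.0336] [-0.88  0.19  0.72]
```

View pics/w3.png

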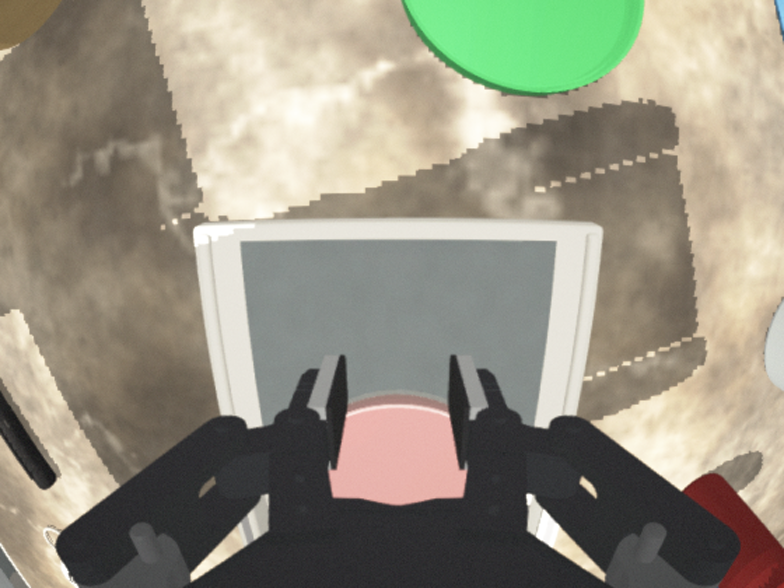

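View pics/s3.png

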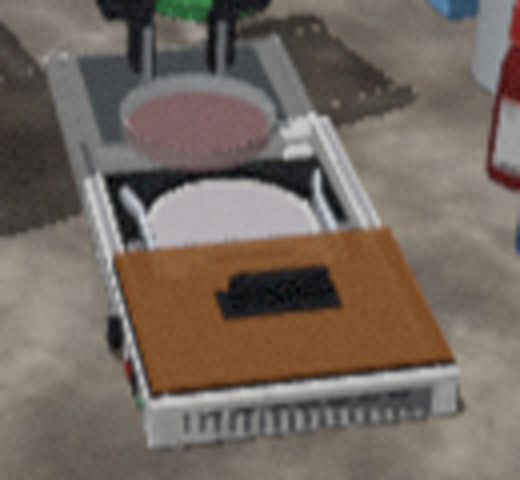

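The dish is cradled between the fingers (rim at about (405,398) in the wrist picture) and centred between the rails. I'll continue over the lip and log the forces.

Run:
```python
from h import *
def st(n):
    o=observe();print(n,round(o["t"],2),o["eef_pos"].round(4),o["contact_force"].round(2));return o
o=observe();s=snapshot("wrist")
print("back rim",wpx2w(s,(405/1.4-.3,398/1.4-.3),.029,o).round(4))
print(move_linear([cl(.175),.175,.035],feed=.05,guard=5));st("e")
print(move_linear([cl(.160),.160,.035],feed=.03,guard=4));o=st("f")
s=snapshot("wrist");save(s,"w4",1.4);s=snapshot("scene");save(s,"s4",4,(180,300,240,370))
```

```text
back rim [0.5971 0.2293 0.029 ]
False
e 13.18 [0.5965 0.1752 0.035 ] [ 0.15 -0.16 -0.05]
False
f 13.82 [0.5962 0.1599 0.035 ] [ 0.52 -0.14  0.5 ]
```

View pics/w4.png

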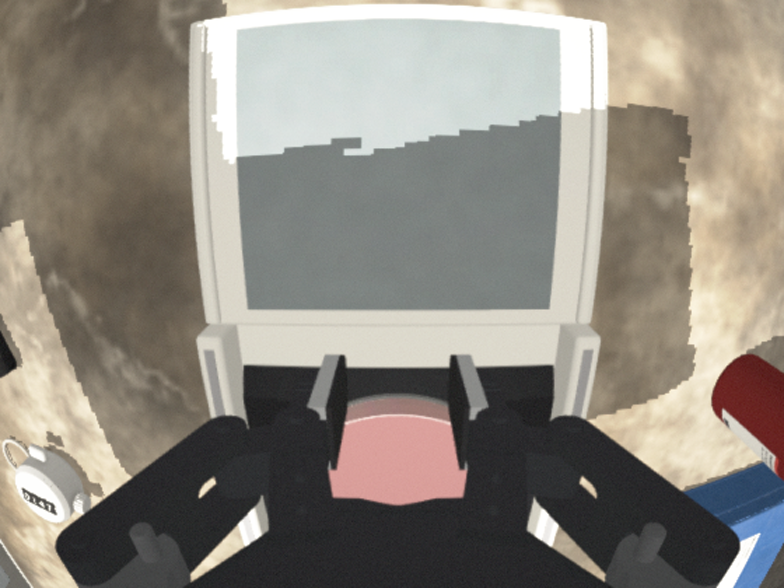

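View pics/s4.png

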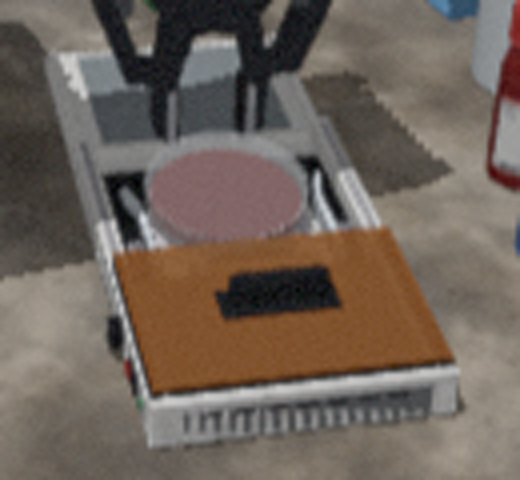

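Run:
```python
from h import *
def force(n=6):
    a=[]
    for _ in range(n): sleep(.02);a.append(observe()["contact_force"])
    return np.mean(a,0)
b=force();print("base",b.round(2))
move_linear([cl(.154),.154,.035],feed=.03,guard=5)
y=.154
while y>.142:
    y-=.001
    g=move_linear([cl(y),y,.035],feed=.01,guard=6)
    o=observe();f=force()-b
    print(round(o["t"],2),o["eef_pos"].round(4),f.round(2),g)
    if f[1]>6.6 or g: break
```

```text
base [ 0.07 -0.15  0.08]
14.62 [0.5961 0.153  0.035 ] [-0.04  0.13 -0.53] False
14.97 [0.596 0.152 0.035] [-0.08  0.33  0.17] False
15.32 [0.596 0.151 0.035] [-0.37  0.25 -0.  ] False
15.68 [0.596  0.1499 0.035 ] [0.16 0.1  0.23] False
16.02 [0.596  0.1491 0.035 ] [ 0.13  1.96 -0.26] False
16.38 [0.596  0.1481 0.035 ] [ 0.28  3.89 -0.23] False
16.73 [0.596  0.1471 0.035 ] [0.41 4.92 0.24] False
17.07 [0.5959 0.1461 0.035 ] [-0.12  5.49  0.47] False
17.43 [0.5959 0.1452 0.0351] [-0.05  6.29  0.27] False
17.77 [0.5959 0.1443 0.0351] [0.28 6.95 0.48] False
```

Touch came near TCP y = 0.149 and the push is now 7 N, so the pad is about 4 mm back and the dish is clear of the lip. I'll ease it down.

Run:
```python
from h import *
def force(n=6):
    a=[]
    for _ in range(n): sleep(.02);a.append(observe()["contact_force"])
    return np.mean(a,0)
b=np.array([.07,-.15,.08])
y=.1439
move_linear([cl(y),y,.035],feed=.01,guard=4);print(observe()["eef_pos"],(force()-b).round(2))
for z in(.033,.031,.029,.0272):
    g=move_linear([cl(y),y,z],feed=.01,guard=5)
    print(round(observe()["t"],2),observe()["eef_pos"].round(4),(force()-b).round(2),g)
    if g:break
s=snapshot("wrist");save(s,"w5",1.4);s=snapshot("scene");save(s,"s5",4,(180,300,240,370))
```

```text
[0.59593811 0.14431005 0.03510024] [-0.03  7.62  0.76]
18.57 [0.5959 0.1444 0.033 ] [0.11 7.68 0.41] False
19.02 [0.5959 0.1445 0.031 ] [0.21 8.31 0.37] False
19.48 [0.596  0.1445 0.0291] [0.17 8.78 0.42] False
19.91 [0.5962 0.1445 0.0276] [-0.42  8.88  2.48] False
```

View pics/w5.png

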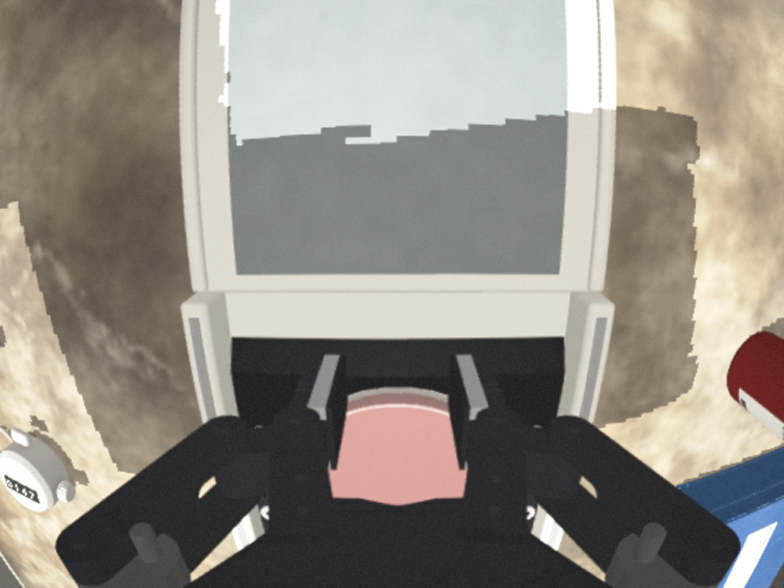

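View pics/s5.png

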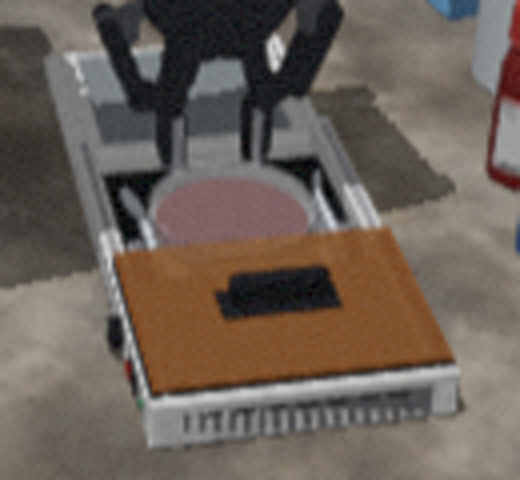

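Run:
```python
from h import *
move_linear([cl(.150),.150,.0272],feed=.015)
move_linear([cl(.180),.180,.0275],feed=.08)
o=observe();print(o["t"],o["contact_force"].round(2))
move_linear([cl(.180),.180,.08],feed=.15)
o=observe();s=snapshot("scene");save(s,"s6",4,(180,300,240,370))
goto([.596,.10,.20],O);o=observe();s=snapshot("wrist");np.save("w6.npy",{"s":s,"o":o},allow_pickle=True);save(s,"w6",4,(130,280,190,380));print(observe()["t"])
```

```text
21.1917 [-0.05 -0.41 -0.2 ]
22.425
```

View pics/w6.png

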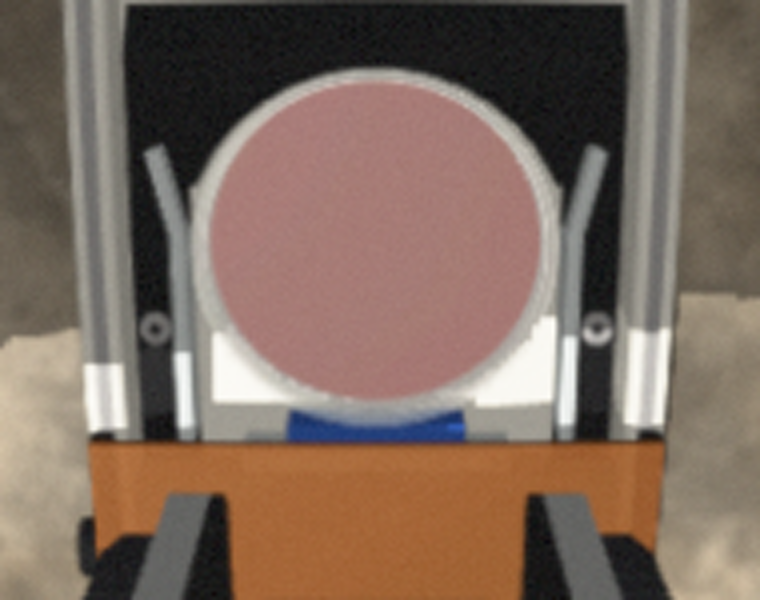

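View pics/s6.png

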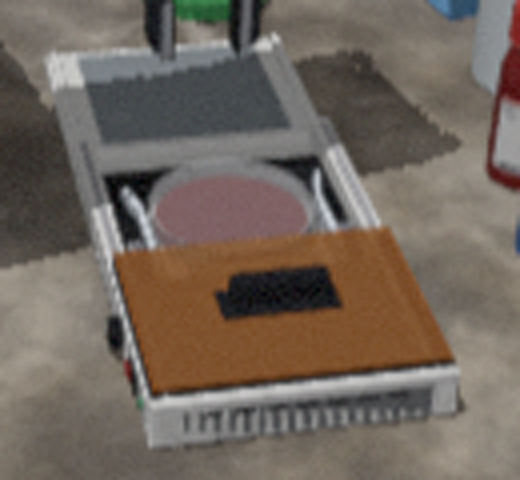

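The dish looks seated behind the lip and centred. A light guarded touch on its back half will confirm its height and settle it: top at 24.5 mm means TCP about 34.5.

Run:
```python
from h import *
y=.1175
move_linear([cl(y),y,.05],feed=.2)
print(observe()["contact_force"].round(2))
g=move_linear([cl(y),y,.0335],feed=.01,guard=3)
o=observe();print(g,round(o["t"],2),o["eef_pos"].round(4),o["contact_force"].round(2))
move_linear([cl(y),y,.06],feed=.1)
print(observe()["t"])
```

```text
[0.31 1.23 0.44]
True 24.73 [0.5953 0.1175 0.0345] [-0.64  0.03  5.87]
25.1417
```

Contact came at exactly TCP z = 34.5, so the dish is right down. Now the cover: push the fin with shut fingers from its far side.

Run:
```python
from h import *
def st(n):
    o=observe();print(n,round(o["t"],2),o["eef_pos"].round(4),o["contact_force"].round(2));return o
move_linear([cl(.1),.10,.10],feed=.25)
command_gripper(0.0,20)
move_linear([cl(-.04),-.04,.10],feed=.25)
move_linear([cl(-.04),-.04,.050],feed=.15,guard=6);st("down")
print(move_linear([cl(-.012),-.012,.050],feed=.03,guard=6));st("touch")
print(move_linear([cl(.085),.085,.050],feed=.05,guard=6));st("push")
s=snapshot("scene");save(s,"s7",1.4)
```

```text
down 27.09 [ 0.5921 -0.0392  0.0502] [0.32 0.02 0.9 ]
False
touch 28.18 [ 0.5924 -0.012   0.0499] [-0.4   0.48 -0.29]
False
push 30.27 [0.5948 0.085  0.0502] [-0.92 -0.27  0.62]
```

View pics/s7.png

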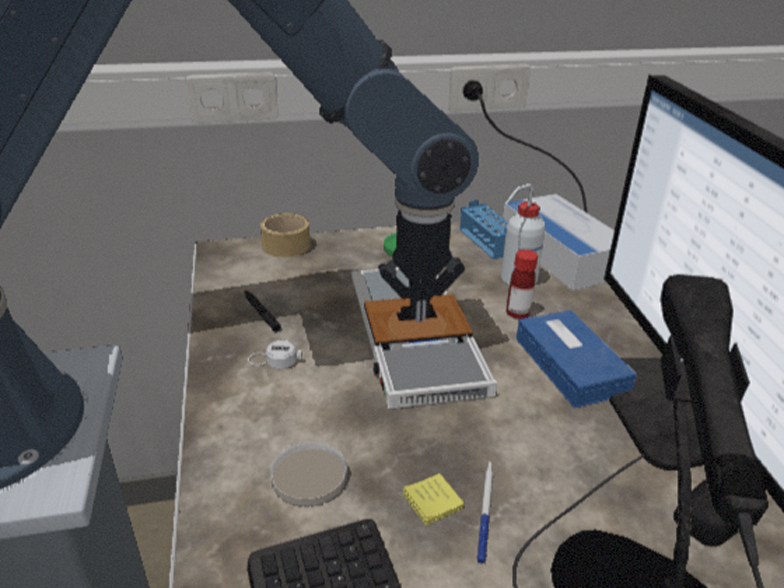

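The cover is moving with the push and is nearly shut. Now I'll go slowly to the end stop.

Run:
```python
from h import *
def st(n):
    o=observe();print(n,round(o["t"],2),o["eef_pos"].round(4),o["contact_force"].round(2));return o
print(move_linear([cl(.112),.112,.050],feed=.02,guard=7));st("stop")
sleep(.1);st("stop2")
y=observe()["eef_pos"][1]
move_linear([cl(y),y-.02,.050],feed=.1)
move_linear([cl(y),y-.02,.14],feed=.2)
goto([.59,.04,.25],O);o=st("up")
s=snapshot("wrist");save(s,"w8",1.4);np.save("w8.npy",{"s":s,"o":o},allow_pickle=True)
s=snapshot("top");save(s,"t8",1.4)
print(observe()["t"])
```

```text
True
stop 30.76 [0.5947 0.0873 0.0499] [ 0.79 -2.13  1.06]
stop2 30.86 [0.5946 0.0873 0.0497] [ 0.85 -2.47  0.85]
up 32.33 [0.5897 0.0399 0.249 ] [-0.01 -0.03 -0.02]
32.4333
```

View pics/w8.png

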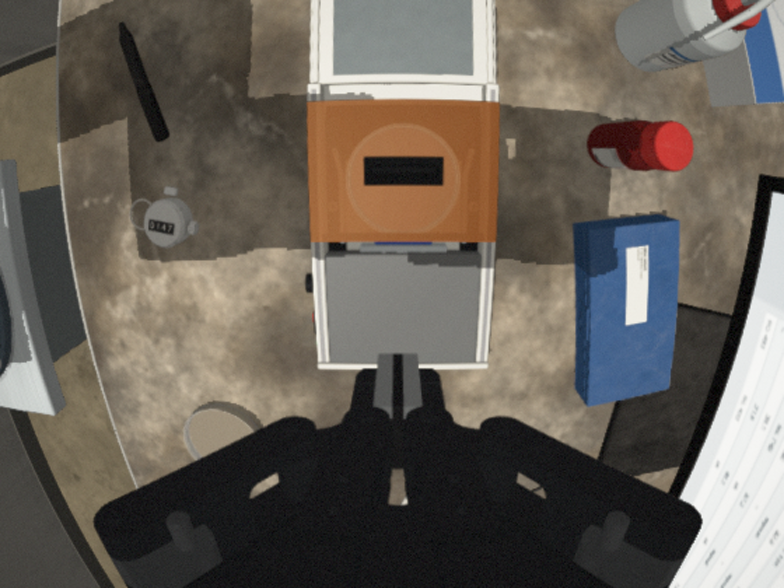

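Run:
```python
from h import *
d=np.load("w8.npy",allow_pickle=True).item();s=d["s"];o=d["o"]
f=lambda x,y,z:wpx2w(s,((y+.5)/1.4-.5,(x+.5)/1.4-.5),z,o).round(4)
print("cov",f(310,102,.034),f(498,100,.034),f(312,241,.034),f(495,240,.034))
print("fin",f(364,157,.052),f(442,157,.052),f(364,184,.052),f(442,184,.052))
print("shelf end",f(310,84,.024),f(497,84,.024))
save(s,"w8c",5,(50,200,215,365))
```

```text
cov [0.5255 0.159  0.034 ] [0.6671 0.1581 0.034 ] [0.5221 0.0511 0.034 ] [0.6653 0.049  0.034 ]
fin [0.5665 0.1147 0.052 ] [0.622  0.1136 0.052 ] [0.5659 0.0952 0.052 ] [0.6218 0.0941 0.052 ]
shelf end [0.5239 0.1748 0.024 ] [0.6688 0.1722 0.024 ]
```

View pics/w8c.png

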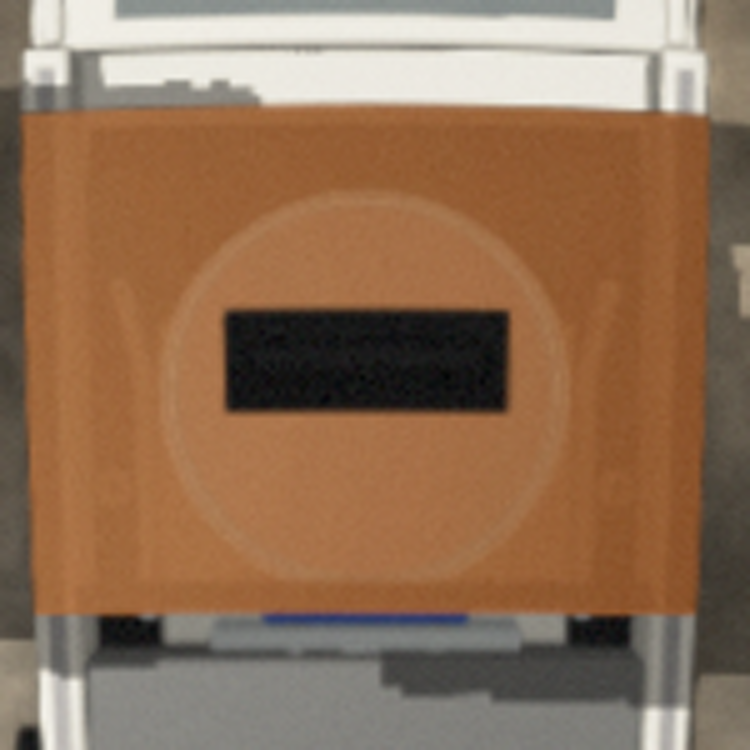

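Pictures put the cover's travel at about 107 mm (± a few) and the guard tripped with little residual force, so I'm not sure it reached the stop. I'll push again with a higher guard and watch the force.

Run:
```python
from h import *
def st(n):
    o=observe();print(n,round(o["t"],2),o["eef_pos"].round(4),o["contact_force"].round(2));return o
move_linear([cl(.067),.067,.14],feed=.25)
move_linear([cl(.067),.067,.050],feed=.2,guard=8);st("down")
print(move_linear([cl(.084),.084,.050],feed=.04,guard=10));st("near")
y=.084
while y<.102:
    y+=.002
    g=move_linear([cl(y),y,.050],feed=.02,guard=14);o=st(g)
    if g or o["contact_force"][1]<-9: break
```

```text
down 33.63 [0.5952 0.0669 0.0516] [-0.18  0.17  0.79]
False
near 34.21 [0.5945 0.0842 0.05  ] [-0.09 -0.5  -0.1 ]
False 34.46 [0.5946 0.0859 0.0499] [0.84 0.26 0.22]
False 34.71 [0.5946 0.0873 0.0499] [-1.09 -5.86 -0.22]
False 34.96 [0.5947 0.0875 0.05  ] [ -0.05 -18.78   2.02]
```

There is a firm stop at 0.0875 (19 N with 0.2 mm of give), so the cover is at its end stop. I'll retreat, look once more and hand in.

Run:
```python
from h import *
move_linear([cl(.0873),.065,.050],feed=.08)
move_linear([cl(.065),.065,.16],feed=.2)
goto([.55,-.02,.28],O)
s=snapshot("top");save(s,"t9",1.4);s=snapshot("scene");save(s,"s9",4,(180,300,240,370))
o=observe();print(o["t"],o["contact_force"].round(2))
```

```text
36.8833 [-0.09  0.64 -0.6 ]
```

View pics/s9.png

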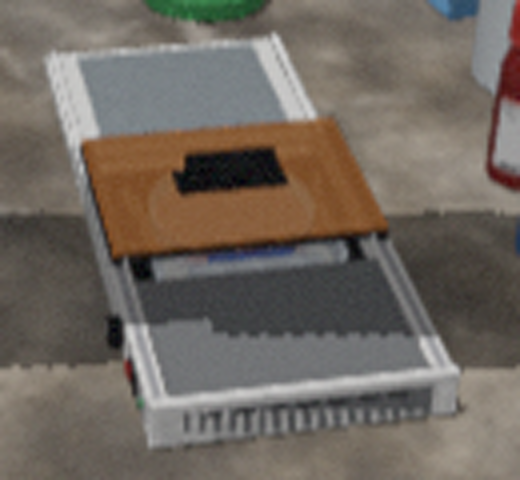

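View pics/t9.png

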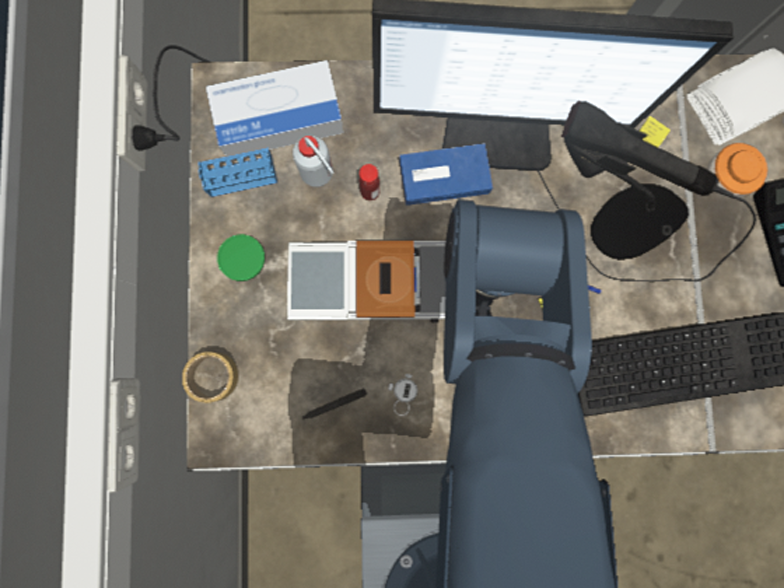

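The cover lies over the dish at (275,385) in the top picture. The marker, counter and stain bottle are where they were, and the arm is clear.

```bash
python3 -c "
from workcell import *
finish_job();print(observe()['t'])"
```

```text
the job is handed in; nothing more can be done
the job is handed in; nothing more can be done
```

The dish is lying in the pocket behind the lip with the amber cover shut over it, and I handed the job in at about 37 s. No verdict was reported.

- **Pushing:** I pushed the dish, cradled between the part-open fingers, over the lip and against the pad. The push force never read above about 9 N.
- **Seating:** I lowered it 7.5 mm and drew the fingers straight back. A light touch on its back half with the cover still open found the top at 24.5 mm, which is right down. That touch read about 6 N.
- **Cover:** I pushed the fin until it met a hard stop, about 19 N with 0.2 mm of give.
- **Disagreement:** From the pictures I measured about 107 mm of cover travel, not the stated 113 mm. My reading of the parked position was rough. A second push met the same stop at the same place, and I took that as the end stop.
- **Surroundings:** In the last top picture the counter, marker and stain bottle looked unmoved. The arm hid the spare dish in that picture; I last saw it in its place as the cover was closing, and nothing went near it.

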